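# Stroke the flip caps shut along the block heater

### The arm

A 7-joint arm with a two-finger parallel gripper is mounted at the origin on the work surface. World frame = base frame: x ahead of the robot, y to its left, z up, the work surface at z = 0. Lengths are in m, angles in rad, forces in N, time in s.
With the tool pointing down it reaches from about 0.4 to 0.85 m from the base axis. Payload 4.5 kg.
Tool frame: the origin (TCP) lies midway between the tips of the shut fingers; the grasp point (between the pads) lies 19 mm behind it; z points along the fingers, y is the line along which they close (so a half turn about z gives the same grasp; the last joint's range is limited). The gripper opens to 88 mm and grips with 3 to 60 N. Pads are 18 mm wide; open, the fingers measure 123 mm over their backs; the gripper's body (75 mm by 187 mm) begins 45 mm behind the grasp point.
Start: joints at [1.309, 0.689, -0.195, 1.565, 0.157, 0.902, -0.215], TCP at [0.182, -0.598, 0.239] pointing down, gripper open.
Joint ranges: [-3.01, 3.01], [-0.46, 2.08], [-1.47, 1.51], [0.13, 2.56], [-1, 4.14], [0.04, 2.09], [-2.66, 2.66]. Speed limits (rad/s): [2.57, 2.57, 3.14, 3.14, 3.14, 3.14, 3.14].

### API

Orientations are given as a unit quaternion [x, y, z, w].
In Python, from plant import r, eyes, finish_job gives the robot as it stands. The module is installed in compiled form; this text tells all that it offers.
- The arm moves only by the tool move_arm, never from a script. Its argument "motion" is a list of rows, each a list of 7 numbers: the shift along the tool's x, y, z in mm, then the turn, a rotation vector about the tool's x, y, z in degrees, then the closure, from 0 (fully open) to 1 (shut). A call has 1 to 5 rows; each row is the pose to reach, as a shift and turn from the pose commanded when the call began, along the tool's axes at that moment; what a row does not reach only later rows make up. A row lasts 1/8 s, in which the tool goes at most 62.5 mm and 10.7 degrees, less where a joint would pass 70% of its speed; a pose out of reach is approached as far as the arm can. A call with a gripper value outside its range is refused whole. The fingers move at their own pace and stop on an object; "newtons" is the grip in N (left out, the last holds). Time passes only in rows, so rows that repeat a pose let the fingers close. It gives the time, the measured TCP pose, the force, the opening and the grip force at its end, in the units of the state.
- r.get_state(): the state, without advancing time (a new reading comes with each control period).
- eyes.snapshot(name): name is "side" or "top"; returns a dict with "frame" (420x560x3 uint8, red, green, blue), "z_map" (420x560 float32, m along the optical axis (not along the pixel's ray), 0 where there is no reading), "intrinsics" (3x3 intrinsics, pixels), "world_to_cam" (4x4, takes a point from world to camera coordinates). Camera axes: x right, y down, z forward; pixel columns grow to the right and rows downward; lengths in m; the calibration is good to about 2 mm. A picture is of the moment at which its call begins.
- finish_job(): hands the job in; it is judged then, once.
The state is a dict: "clock": time; "q": joint angles; "qd": joint speeds; "joint_torque": joint torques, N m; "tool_pos": TCP position; "eef_rot": TCP orientation; "contact_force": force on the tool from outside, world axes, zero at the start; "moment": the same for the moment, N m; "opening": opening from 0.0 (shut) to 1.0 (fully open); "finger_force": force on a finger pad.
Only numpy, scipy, OpenCV 4.12 (cv2) and the standard library are available. Lean on these libraries where they do the work, as an engineer would, in place of code of your own. Each camera call takes 0.05 s, during which the arm holds its last target. There are 200 camera calls.

### The job

Before the block heater is started, the five blue flip caps in its middle row must be shut. Starting at the end of the row that the hinges face, run your fingertips along the top of the row so that the caps fold down and are pressed fully shut one after another. The tubes stay down in their wells; leave the orange screw-cap tubes, the slide mailer and the dropper bottle where they are.

Things in the scene. Friction and masses are not known exactly. Their poses are not given: they have to be found in the camera images.
- heater: White block heater, fixed, 222 x 216 mm, housing 80 mm high, blue keypad at its robot-side end (-x). Its aluminium block, 112 (x) x 172 (y) mm, top 90 mm above the bench, has 3 rows of 5 wells along its y: wells 32 mm apart, rows 36 mm apart. Origin: on the bench below the middle well. The flip-cap tubes 1 to 5 fill the middle row from its -y to its +y end; all hinges face -y, the end of tube 1.
- tube1: Flip-cap tube loose in a well (1 mm play) of the middle row, at the end of the row that the hinges face. Clear, 15.6 mm thick; 21 mm collar, 6 mm high, resting on the block. Origin: on its axis under the collar, level with the block top. Shut cap: flat top 10 mm above the origin. Its +y points from hinge (12.5 mm off axis) to thumb tab (end 15 mm off axis), along the row within 0.2 rad, towards tube 2.
- tube2: Flip-cap tube number 2 along the middle row, counted from the end that the hinges face. Like tube1 in size, origin and axes.
- tube3: Flip-cap tube number 3 along the middle row, counted from the end that the hinges face. Like tube1 in size, origin and axes.
- tube4: Flip-cap tube number 4 along the middle row, counted from the end that the hinges face. Like tube1 in size, origin and axes.
- tube5: Flip-cap tube number 5 along the middle row, counted from the end that the hinges face. Like tube1 in size, origin and axes.
- cap1 (a joint): Angle of the blue flip cap of tube 1, rad: 0 fully shut, grows as the tab end rises; starts at 0.5 to 1.1, stops at 1.9. Cap: 22 mm disc 3.5 mm thick, 27 mm from hinge to end of tab, hinge 6.5 mm above the tube's origin. Stiff hinge, stays where left: 0.012 N m (0.5 N at the tab, about 5 N at 2 to 3 mm from the hinge).
- cap2 (a joint): The same for tube 2. Fingertips passing along the row from tube 1 towards tube 5 meet the caps' outer faces and fold them down, the more the lower they pass, shut at the height of the shut caps' tops; passing the other way they would throw the caps open.
- cap3 (a joint): The same for tube 3, see cap1.
- cap4 (a joint): The same for tube 4, see cap1.
- cap5 (a joint): The same for tube 5, see cap1.
- screwtube1: Bystander: tube with an orange ribbed screw cap, 21 mm across, standing loose in the row of wells 36 mm behind the flip caps (heater +x side), 32 mm to the heater's -y side of the middle. Origin on its axis at the block's top; the cap rises 12 mm above it.
- screwtube2: Bystander: tube with an orange ribbed screw cap, 21 mm across, standing loose in the row of wells 36 mm behind the flip caps (heater +x side), 32 mm to the heater's +y side of the middle. Origin on its axis at the block's top; the cap rises 12 mm above it.
- mailer: Bystander: white plastic slide mailer with a green band, 82 x 32 x 18 mm, lying loose on the bench left of the heater. Origin: centre of its underside.
- dropper: Bystander: amber dropper bottle with black collar and rubber bulb, 34 mm across, 86 mm high, standing loose on the bench right of the heater. Origin: centre of its underside.
Not all that is in view belongs to the job. Leave any yellow look-alike of the tube2 alone.

How it is judged:
On the way, in this order (a step that is already met when the one before it is completed fails the run):
1. the cap of tube 1 is fully shut (under 0.12 rad), before that of the next tube (value of joint cap1 below 0.12 rad).
2. the cap of tube 2 is fully shut (under 0.12 rad), before that of the next tube (value of joint cap2 below 0.12 rad).
3. the cap of tube 3 is fully shut (under 0.12 rad), before that of the next tube (value of joint cap3 below 0.12 rad).
4. the cap of tube 4 is fully shut (under 0.12 rad), before that of the next tube (value of joint cap4 below 0.12 rad).
5. the cap of tube 5 is fully shut (under 0.12 rad) (value of joint cap5 below 0.12 rad).
At the end, for the whole second after the job is handed in: All five flip caps are fully shut (under 0.12 rad, about 3 mm at the tab); the five tubes stand upright (within 0.1 rad) at rest in their wells, risen less than 4 mm; the screw-cap tubes are within 8 mm, the slide mailer and dropper bottle within 15 mm of where they were, all upright (value of joint each of cap1, cap2, cap3, cap4, cap5 below 0.12 rad and z of each of tube1, tube2, tube3, tube4, tube5 in the frame of heater below 0.094 m and angle between each of tube1, tube2, tube3, tube4, tube5's own z axis and vertical below 0.1 rad and linear speed of each of tube1, tube2, tube3, tube4, tube5 below 0.02 m/s and distance of each of screwtube1, screwtube2 from where it was at the start of the episode below 0.008 m and distance of each of mailer, dropper from where it was at the start of the episode below 0.015 m and angle between each of screwtube1, screwtube2, mailer, dropper's own z axis and vertical below 0.15 rad); the robot touches nothing.
It fails at once if a flip-cap tube is lifted in its well (more than 8 mm) (z of any of tube1, tube2, tube3, tube4, tube5 in the frame of heater above 0.098 m).
It fails at once if a bystander is lifted, tipped or shifted (screw-cap tubes 8 mm, mailer and dropper bottle 15 mm) (not (distance of each of screwtube1, screwtube2 from where it was at the start of the episode below 0.008 m and distance of each of mailer, dropper from where it was at the start of the episode below 0.015 m and angle between each of screwtube1, screwtube2, mailer, dropper's own z axis and vertical below 0.15 rad)).
It also fails if it takes over 51 s, if anything falls off the work surface, if the arm or the gripper's body presses on something with over 40 N, if the wrist force passes 120 N, or if a joint passes its speed limit or range.

## Working session

There is one attempt and no reset: what is moved stays moved. The work goes in short steps, Python scripts to look and compute and a tool call to move; the robot and the scene stay as the last step left them, time stands still between calls to the robot, and variables do not carry over. Pictures are saved under pics/ and viewed, at most 10 in all, crops included, and the job is handed in when it is done.

Besides the shell and the picture viewer there is one more tool, called after "Request:" by a JSON object that holds its "api" and its "payload". move_arm: Moves the arm, as the interface text tells. Its arguments: {"type":"object","properties":{"motion":{"type":"array","items":{"type":"array","items":{"type":"number"}}},"newtons":{"type":"number"}},"required":["motion"]}

```bash
mkdir -p pics
cat > h.py <<'E'
import numpy as np, cv2
from plant import r, eyes, finish_job
def cloud(s):
    K=s["intrinsics"]; Z=s["z_map"]; h,w=Z.shape
    u,v=np.meshgrid(np.arange(w),np.arange(h))
    P=np.stack([(u-K[0,2])/K[0,0]*Z,(v-K[1,2])/K[1,1]*Z,Z,np.ones_like(Z)],-1)
    W=P@np.linalg.inv(s["world_to_cam"]).T
    return W[...,:3]
E
python3 - <<'E'
from h import *
print(r.get_state())
for n in("side","top"):
    s=eyes.snapshot(n); cv2.imwrite(f"pics/{n}0.png",s["frame"][...,::-1])
    np.savez(f"{n}0.npz",**s)
    W=np.linalg.inv(s["world_to_cam"]); print(n,W.round(3),s["intrinsics"])
E
```

```text
{'clock': 0.0, 'q': array([ 1.30880295,  0.68999114, -0.19450679,  1.5663271 ,  0.15731918,
        0.90247977, -0.21510023]), 'qd': array([-0.00206932,  0.00119446,  0.00069388,  0.00175923, -0.00091434,
        0.00065669,  0.00074881]), 'joint_torque': array([ 1.64765243e-04, -5.27563369e+01, -1.26666896e+00, -1.53423035e+01,
       -5.26314334e-02,  6.50806192e-03,  1.70444650e-04]), 'tool_pos': array([ 0.18195187, -0.59728133,  0.23790989]), 'eef_rot': array([ 9.89076282e-01,  1.47401786e-01, -2.05768743e-04, -8.82481652e-04]), 'contact_force': array([ 0.63745163,  0.13484197, -0.08605283]), 'moment': array([0.03702124, 0.03659831, 0.02361761]), 'finger_force': 0.0, 'opening': 1.000332609352249}
side [[ 0.768 -0.5    0.401  0.295]
 [-0.641 -0.581  0.502 -0.321]
 [-0.018 -0.642 -0.767  0.643]
 [ 0.     0.     0.     1.   ]] [[388.65711153   0.         279.69794787]
 [  0.         388.65711153 213.34743401]
 [  0.           0.           1.        ]]
top [[ 0.023 -0.999  0.044  0.547]
 [-1.    -0.023 -0.012  0.051]
 [ 0.013 -0.044 -0.999  0.852]
 [ 0.     0.     0.     1.   ]] [[410.25087201   0.         282.62268587]
 [  0.         410.25087201 208.54286154]
 [  0.           0.           1.        ]]
```

View pics/side0.png

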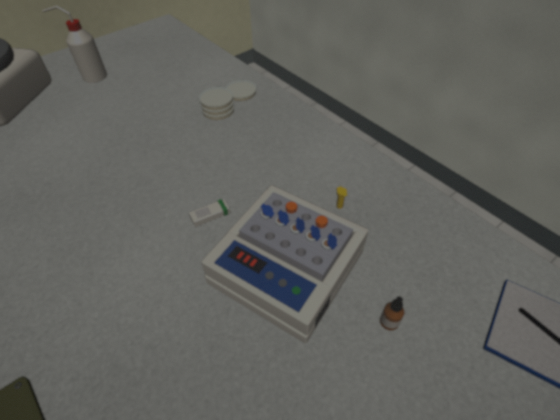

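View pics/top0.png

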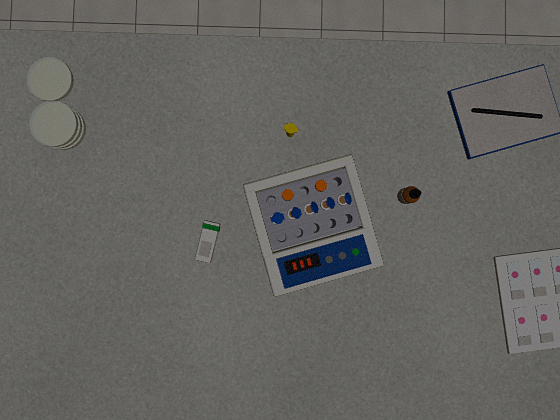

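The side view shows five blue caps in a row from (267,211) to (331,241). The top view has the same row from (277,218) to (345,199), and its right end is −y, so tube 1 is at (345,199). Candidates that could be mistaken for it:
- The yellow look-alike standing on the bench at top (291,129), side (341,197): leave alone.
- The orange screw caps at top (288,195) and (321,185): leave alone.
- The blue keypad at top (325,262): not a cap.

I choose the blue middle row. Next I measure it and check it in a crop.

Run:
```python
from h import *
s=dict(np.load("top0.npz")); C=cloud(s); hsv=cv2.cvtColor(s["frame"],cv2.COLOR_RGB2HSV)
def ray(s,uv,z):
    T=np.linalg.inv(s["world_to_cam"]); d=T[:3,:3]@np.linalg.inv(s["intrinsics"])@[*uv,1]; o=T[:3,3]
    return o+d*(z-o[2])/d[2]
def blobs(s,m,amin=10):
    n,l,st,c=cv2.connectedComponentsWithStats(m.astype(np.uint8)); return [(st[i,4],c[i],l==i) for i in range(1,n) if st[i,4]>=amin]
for n in("top","side"):
    s=dict(np.load(n+"0.npz")); C=cloud(s); hsv=cv2.cvtColor(s["frame"],cv2.COLOR_RGB2HSV)
    H,S,V=[hsv[...,i] for i in range(3)]
    for nm,m in(("orange",(H>5)&(H<18)&(S>170)&(V>120)),("blue",(H>100)&(H<125)&(S>150)&(V>60))):
        for a,c,k in blobs(s,m):
            p=C[k]; p=p[p[:,2]>0]
            if a<400: print(n,nm,a,c.round(1),"med",np.median(p,0).round(4),"zmax",np.percentile(p[:,2],95).round(4),"ray.102",ray(s,c,.102).round(4))
s=dict(np.load("top0.npz")); C=cloud(s)
sub=C[130:310,230:400].reshape(-1,3)
for lo,hi in((.07,.083),(.0855,.093),(.07,.13)):
    p=sub[(sub[:,2]>lo)&(sub[:,2]<hi)]; print(lo,len(p),np.median(p[:,2]),cv2.minAreaRect((p[:,:2]*1000).astype(np.float32)))
f=s["frame"][160:300,235:395]; cv2.imwrite("pics/crop.png",cv2.convertScaleAbs(cv2.resize(f[...,::-1],None,fx=4.5,fy=4.2,interpolation=cv2.INTER_CUBIC),alpha=1.6))
```

```text
top orange 87 [320.8 185. ] med [ 0.6246 -0.0273  0.1024] zmax 0.1039 ray.102 [ 0.6246 -0.027   0.102 ]
top orange 90 [287.3 194.3] med [0.6064 0.0345 0.1022] zmax 0.1047 ray.102 [0.6061 0.0341 0.102 ]
top blue 74 [527.8 141.3] med [ 0.7349 -0.4634  0.0122] zmax 0.0143 ray.102 [ 0.7154 -0.4102  0.102 ]
top blue 23 [478.9 155.1] med [ 0.7044 -0.3624  0.0123] zmax 0.0146 ray.102 [ 0.6873 -0.3189  0.102 ]
top blue 50 [347.9 198.3] med [ 0.6004 -0.0757  0.1122] zmax 0.122 ray.102 [ 0.6013 -0.0772  0.102 ]
top blue 66 [330.2 202.6] med [ 0.5921 -0.0434  0.1115] zmax 0.121 ray.102 [ 0.5927 -0.0449  0.102 ]
top blue 57 [314.1 207.1] med [ 0.5831 -0.0145  0.113 ] zmax 0.1227 ray.102 [ 0.5837 -0.0156  0.102 ]
top blue 83 [295.9 212.5] med [0.5723 0.0178 0.1099] zmax 0.1185 ray.102 [0.573  0.0176 0.102 ]
top blue 110 [277.4 217.6] med [0.5623 0.0517 0.107 ] zmax 0.1136 ray.102 [0.5629 0.0513 0.102 ]
side orange 40 [291.  205.5] med [0.606  0.0344 0.1021] zmax 0.1039 ray.102 [0.6064 0.0345 0.102 ]
side orange 47 [321.2 219.8] med [ 0.6248 -0.0265  0.1021] zmax 0.1042 ray.102 [ 0.6251 -0.0263  0
[... 209 characters left out ...]
e 11 [299.  224.8] med [ 0.5817 -0.015   0.1124] zmax 0.1163 ray.102 [ 0.5874 -0.009   0.102 ]
side blue 30 [314.9 231.9] med [ 0.5925 -0.0432  0.1109] zmax 0.1159 ray.102 [ 0.5979 -0.0387  0.102 ]
side blue 25 [331.4 240.9] med [ 0.6011 -0.076   0.1111] zmax 0.1178 ray.102 [ 0.6061 -0.0712  0.102 ]
0.07 6729 0.08044476339555129 ((552.103515625, -15.885726928710938), (220.25167846679688, 216.39236450195312), 17.112585067749023)
0.0855 4071 0.09019097965580358 ((548.0137939453125, -17.103477478027344), (181.20631408691406, 172.03915405273438), 17.210391998291016)
0.07 12505 0.08244615011042655 ((552.103515625, -15.885726928710938), (220.25167846679688, 216.39236450195312), 17.112585067749023)
```

View pics/crop.png

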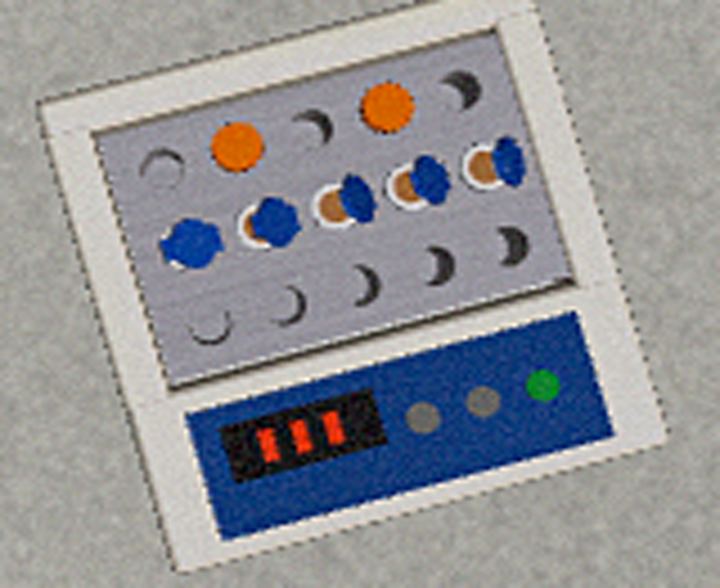

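The crop confirms the choice: five blue caps in the middle row, hinges at the right (−y) end, tabs rising toward them, tube 1 at about (505,160). The heater's yaw is about 17° and the middle well is near (0.581, −0.007). The tool is already lined up with the row: tool −y is heater +y. I'll close the fingers and move to just before tube 1, at h_y = −104 mm.

Request:
{"api": "move_arm", "payload": {"motion": [[50,-31,0,0,0,0,1],[100,-62,0,0,0,0,1],[150,-93,0,0,0,0,1],[200,-124,0,0,0,0,1],[250,-155,0,0,0,0,1]], "newtons": 20}}

```text
clock: 0.72
tool_pos: [0.377, -0.3751, 0.2385]
eef_rot: [0.989, 0.147, -0.0, -0.0]
contact_force: [0.8, -0.0, 0.3]
opening: 0.456
finger_force: 0.0
```

Request:
{"api": "move_arm", "payload": {"motion": [[50,-31,0,0,0,0,1],[100,-62,0,0,0,0,1],[150,-93,0,0,0,0,1],[200,-124,0,0,0,0,1],[250,-155,0,0,0,0,1]]}}

```text
clock: 1.35
tool_pos: [0.571, -0.154, 0.2384]
eef_rot: [0.989, 0.147, -0.0, 0.0]
contact_force: [0.0, -0.3, -0.3]
opening: 0.003
finger_force: 0.0
```

Request:
{"api": "move_arm", "payload": {"motion": [[25,-16,0,0,0,0,1],[54,-34,0,0,0,0,1],[54,-34,0,0,0,0,1],[54,-34,0,0,0,0,1]]}}

```text
clock: 1.85
tool_pos: [0.6109, -0.1084, 0.2383]
eef_rot: [0.989, 0.147, -0.001, 0.0]
contact_force: [-0.5, -0.7, 0.4]
opening: 0.005
finger_force: 0.0
```

Request:
{"api": "move_arm", "payload": {"motion": [[1,0,45,0,0,0,1],[1,0,90,0,0,0,1],[1,0,115,0,0,0,1],[1,0,128,0,0,0,1],[1,0,128,0,0,0,1]]}}

```text
clock: 2.48
tool_pos: [0.6121, -0.108, 0.1104]
eef_rot: [0.989, 0.147, -0.001, 0.0]
contact_force: [0.9, -0.3, 0.5]
opening: 0.008
finger_force: 0.0
```

Run:
```python
from h import *
s=eyes.snapshot("side"); st=r.get_state(); print(st["tool_pos"],st["contact_force"])
o=np.array([.581,-.0069]);d=st["tool_pos"][:2]-o;a=np.radians(17);print(np.array([[np.cos(a),np.sin(a)],[-np.sin(a),np.cos(a)]])@d)
cv2.imwrite("pics/s1.png",cv2.convertScaleAbs(cv2.resize(s["frame"][160:300,230:390,::-1],None,fx=4.5,fy=4.2,interpolation=cv2.INTER_CUBIC),alpha=1.4))
```

```text
[ 0.61294357 -0.10783813  0.11131815] [ 0.80274528 -0.23496835  0.16563541]
[ 0.00103633 -0.10586701]
```

View pics/s1.png

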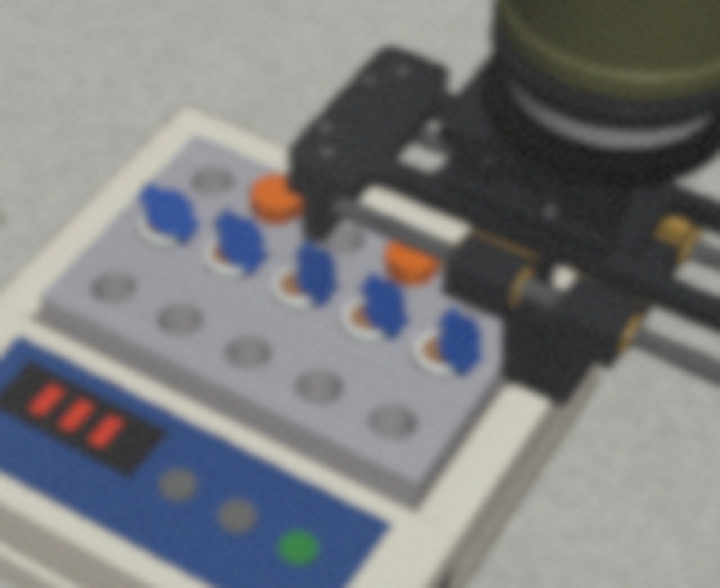

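The fingertips are shut in front of cap 1, whose blue face is at about (460,340) in the crop. All caps are still open. I'll lower to about 101.5 mm and sweep slowly.

Request:
{"api": "move_arm", "payload": {"motion": [[-1,0,9,0,0,0,1],[-1,-6,9,0,0,0,1],[-1,-12,9,0,0,0,1],[-1,-18,9,0,0,0,1],[-1,-24,9,0,0,0,1]]}}

```text
clock: 3.15
tool_pos: [0.6057, -0.0849, 0.1023]
eef_rot: [0.989, 0.147, 0.001, 0.001]
contact_force: [1.6, -3.7, 2.6]
opening: 0.003
finger_force: 1.5
```

Request:
{"api": "move_arm", "payload": {"motion": [[0,-5,0,0,0,0,1],[0,-10,0,0,0,0,1],[0,-15,0,0,0,0,1],[0,-18,0,0,0,0,1],[0,-18,0,0,0,0,1]]}}

```text
clock: 3.78
tool_pos: [0.5993, -0.0665, 0.1016]
eef_rot: [0.989, 0.148, -0.0, -0.0]
contact_force: [-0.1, 0.3, 1.2]
opening: 0.001
finger_force: 0.2
```

Request:
{"api": "move_arm", "payload": {"motion": [[0,0,1,0,0,0,1],[0,0,1.5,0,0,0,1],[0,0,1.5,0,0,0,1]]}}

```text
clock: 4.15
tool_pos: [0.5996, -0.067, 0.1005]
eef_rot: [0.989, 0.147, 0.0, -0.0]
contact_force: [-1.7, 1.0, 4.0]
opening: 0.005
finger_force: 2.1
```

Run:
```python
from h import *
st=r.get_state(); print(st["tool_pos"],st["contact_force"])
s=eyes.snapshot("side")
cv2.imwrite("pics/s2.png",cv2.convertScaleAbs(cv2.resize(s["frame"][180:270,250:360,::-1],None,fx=6,fy=6,interpolation=cv2.INTER_CUBIC),alpha=1.4))
```

```text
[ 0.59958418 -0.06699061  0.1004529 ] [-1.68363338  1.04062873  3.98019266]
```

View pics/s2.png

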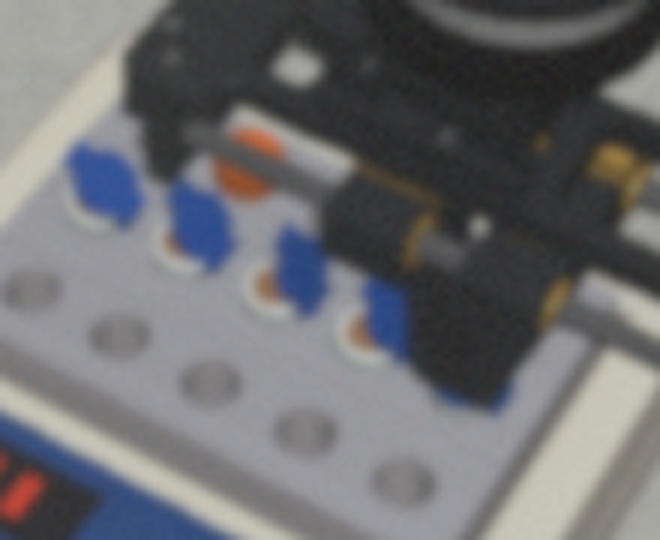

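The fingers sit on cap 1, which is folded flat beneath them at about (470,395); caps 2–5 are still up. Pressing gives a light 4 N contact. I continue tube by tube, pressing each cap.

Request:
{"api": "move_arm", "payload": {"motion": [[0,-7,-0.7,0,0,0,1],[0,-14,-0.7,0,0,0,1],[0,-21,-0.7,0,0,0,1],[0,-28,-0.7,0,0,0,1],[0,-32,0,0,0,0,1]]}}

```text
clock: 4.82
tool_pos: [0.5904, -0.0362, 0.1004]
eef_rot: [0.989, 0.148, 0.0, 0.0]
contact_force: [0.3, -3.7, 5.2]
opening: 0.008
finger_force: 2.8
```

Request:
{"api": "move_arm", "payload": {"motion": [[0,0,0,0,0,0,1],[0,0,0,0,0,0,1]]}}

```text
clock: 5.08
tool_pos: [0.5904, -0.0362, 0.1004]
eef_rot: [0.989, 0.147, 0.0, -0.0]
contact_force: [-0.9, -0.5, 5.0]
opening: -0.002
finger_force: 2.5
```

Request:
{"api": "move_arm", "payload": {"motion": [[0,-7,-0.7,0,0,0,1],[0,-14,-0.7,0,0,0,1],[0,-21,-0.7,0,0,0,1],[0,-28,-0.7,0,0,0,1],[0,-32,0,0,0,0,1]]}}

```text
clock: 5.7
tool_pos: [0.581, -0.0057, 0.1004]
eef_rot: [0.989, 0.148, 0.0, 0.0]
contact_force: [0.5, -5.1, 5.9]
opening: 0.002
finger_force: 3.0
```

Request:
{"api": "move_arm", "payload": {"motion": [[0,0,0,0,0,0,1],[0,0,0,0,0,0,1]]}}

```text
clock: 5.95
tool_pos: [0.581, -0.0056, 0.1004]
eef_rot: [0.989, 0.147, 0.0, -0.0]
contact_force: [-0.1, 0.2, 5.0]
opening: 0.006
finger_force: 2.6
```

Request:
{"api": "move_arm", "payload": {"motion": [[0,-7,-0.7,0,0,0,1],[0,-14,-0.7,0,0,0,1],[0,-21,-0.7,0,0,0,1],[0,-28,-0.7,0,0,0,1],[0,-32,0,0,0,0,1]]}}

```text
clock: 6.58
tool_pos: [0.5716, 0.0249, 0.1004]
eef_rot: [0.989, 0.148, 0.0, 0.0]
contact_force: [0.3, -4.5, 7.1]
opening: 0.002
finger_force: 3.1
```

Request:
{"api": "move_arm", "payload": {"motion": [[0,0,0,0,0,0,1],[0,0,0,0,0,0,1]]}}

```text
clock: 6.82
tool_pos: [0.5717, 0.0249, 0.1004]
eef_rot: [0.989, 0.147, 0.0, -0.0]
contact_force: [-0.5, -0.5, 5.3]
opening: 0.006
finger_force: 2.5
```

Request:
{"api": "move_arm", "payload": {"motion": [[0,-7,-0.7,0,0,0,1],[0,-14,-0.7,0,0,0,1],[0,-21,-0.7,0,0,0,1],[0,-28,-0.7,0,0,0,1],[0,-32,0,0,0,0,1]]}}

```text
clock: 7.45
tool_pos: [0.5624, 0.0555, 0.1004]
eef_rot: [0.989, 0.148, 0.0, 0.0]
contact_force: [0.0, -4.5, 5.7]
opening: 0.004
finger_force: 3.2
```

Request:
{"api": "move_arm", "payload": {"motion": [[0,-3,0,0,0,0,1],[0,-8,0,0,0,0,1],[0,-8,0,0,0,0,1]]}}

```text
clock: 7.82
tool_pos: [0.5601, 0.0634, 0.1004]
eef_rot: [0.989, 0.148, 0.0, -0.0]
contact_force: [0.5, -1.8, 5.0]
opening: 0.004
finger_force: 2.4
```

Request:
{"api": "move_arm", "payload": {"motion": [[0,0,-30,0,0,0,1],[0,-40,-80,0,0,0,1],[-40,-90,-100,0,0,0,1],[-80,-130,-100,0,0,0,1],[-120,-170,-100,0,0,0,1]]}}

```text
clock: 8.45
tool_pos: [0.393, 0.1925, 0.2002]
eef_rot: [0.989, 0.148, -0.0, -0.001]
contact_force: [-1.3, 1.4, -0.3]
opening: 0.006
finger_force: 0.0
```

Run:
```python
from h import *
st=r.get_state(); print(st["tool_pos"],st["contact_force"])
for n in("side","top"):
    s=eyes.snapshot(n); C=cloud(s); H,S,V=cv2.split(cv2.cvtColor(s["frame"],cv2.COLOR_RGB2HSV))
    m=((H>100)&(H<125)&(S>150)&(V>60)).astype(np.uint8); N,l,q,c=cv2.connectedComponentsWithStats(m)
    for i in range(1,N):
        p=C[l==i]
        if 10<q[i,4]<400 and c[i,0]<400: print(n,q[i,4],c[i].round(),np.median(p,0).round(4),np.percentile(p[:,2],[5,95]).round(4))
    if n=="side":cv2.imwrite("pics/s3.png",cv2.convertScaleAbs(cv2.resize(s["frame"][170:290,230:390,::-1],None,fx=4.5,fy=4.5,interpolation=cv2.INTER_CUBIC),alpha=1.4))
```

```text
[0.39299543 0.19245654 0.20024284] [-1.26816133  1.40670883 -0.27087748]
side 48 [266. 212.] [0.5623 0.0546 0.1008] [0.0992 0.102 ]
side 52 [280. 219.] [0.5721 0.0248 0.0999] [0.0988 0.1015]
side 57 [295. 226.] [ 0.581  -0.0063  0.1005] [0.0991 0.1017]
side 64 [311. 234.] [ 0.5905 -0.0365  0.1004] [0.0988 0.1024]
side 67 [327. 242.] [ 0.5999 -0.0665  0.1005] [0.099  0.1019]
top 125 [342. 199.] [ 0.5985 -0.067   0.1   ] [0.098 0.102]
top 121 [325. 204.] [ 0.59   -0.0358  0.1001] [0.0984 0.1022]
top 125 [308. 209.] [ 0.5802 -0.0061  0.1003] [0.0987 0.1022]
top 124 [292. 214.] [0.5703 0.0247 0.1001] [0.0978 0.1023]
top 121 [275. 218.] [0.562  0.0555 0.1   ] [0.0981 0.1023]
```

View pics/s3.png

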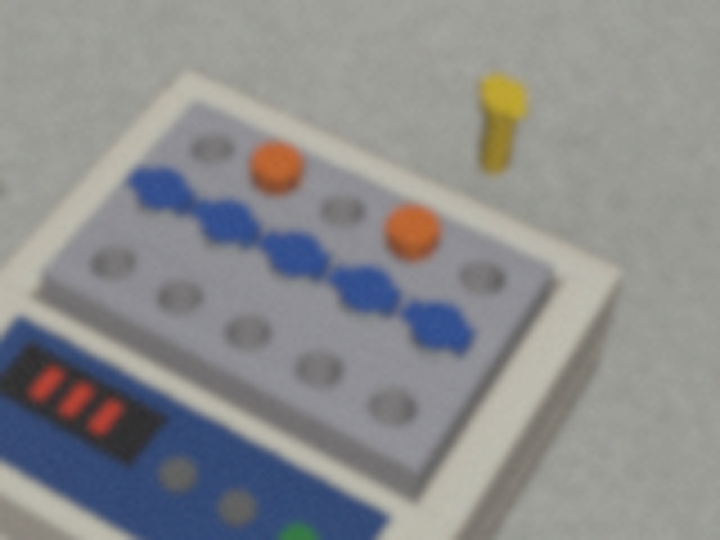

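All five caps lie flat, from (160,190) to (440,325) in the crop, with tops at z ≈ 100 mm in both views. The orange screw caps are in place and the robot is clear, so I hand in.

```bash
python3 -c "
from plant import finish_job; print(finish_job())"
```

```text
the job is handed in; nothing more can be done
None
```

I closed the five blue flip caps in order from tube 1 to tube 5 and handed the job in. Both cameras show the cap tops flat at about 100 mm; the screw-cap tubes look unmoved, and I did not re-measure the mailer or dropper bottle.

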